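# Clamp the loose pedal on the board with a quarter-turn hold-down post

## Task

Fasten the loose tremolo pedal on the pedal board: take the hold-down post out of the hardware block, drop its T-head into the board's slot beside the pedal and slide it along so that it pushes the pedal up against the sprung end stop. With the stop's spring squeezed part-way, about half, and the pedal held snugly but gently, press the post's wing down and give it a quarter turn so that the T-head locks under the lips of the slot, then let go; the pedal must stay clamped, and the other things on the bench stay where they are.

Things in the scene. Friction and masses are not known exactly. Their poses are not given: they have to be found in the camera images.
- board: Matte black pedal board, 210 (x) x 440 mm (y), fixed. Origin on the bench under its centre, z up; rail tops at z = 45 mm. A T-slot runs along its y at x = 0. Two pedals 66 mm wide (y), 118 mm deep, bodies up to z = 80 mm (knobs 92), are bolted on with centres at y = -168 and +168 mm; the loose pedal stands between them.
- slot (a point): Middle of the T-slot's mouth, level with the rail top; board axes, slot along y. The slot rail is bare aluminium, 44 mm wide; mouth 13 mm wide between lips 5 mm thick; below them a cavity 30 mm wide and 10 mm deep (its floor 15 mm below the rail top).
- slot_end (a point): Point of the slot at the edge of the fixed pedal on the +y side, rail-top level. Before it (-y) the end stop is clamped across the slot, where exactly is not measured (varies some 50 mm): bracket 62 mm wide with a rubber-faced plate to 24 mm above the rail, facing -y. The plate is sprung: gives from about 3.5 N, 1.8 N per mm, solid after 5 mm (12.5 N).
- tremolo: Loose tremolo pedal, flat box 112 (x) x 62 mm (y), 0.18 to 0.27 kg, standing across the slot on four feet. Origin under its centre at the feet's underside. Plain sides face +-y, z = 4 to 30 mm; footswitch and two knobs up to 42 mm, at x = -37 and +38 mm. It starts 9 to 72 mm short of the end stop (on its +y side); sliding it takes 1 to 2 N. The post goes on its -y side. Never squeeze it over 20 N.
- post: Hold-down post, 78 mm tall, 0.12 kg, upright in the hardware block. Origin at the centre of its T-head's underside, z up. T-head 10 (x) x 24 mm (y), 5 mm thick. Set in with head along the slot and foot on the rail, its underside is 6 mm below the rail top and it cannot turn. Locked after a quarter turn (either way), the spring draws it up under the lips, underside 10 mm below the rail top.
- wing (a point): Middle of the post's wing, 66 mm above its origin: flat grip 10 mm thick (x), 28 mm long (y, the same way as the T-head), 24 mm high (z = 54 to 78 mm), fixed to the shank (9 mm thick) and head.
- foot (a point): Centre of the underside of the post's sprung sleeve, 6 mm above the post's origin at rest. Foot with rubber bumper 36 mm in diameter, 12 mm high; barrel 20 mm thick above it. The sleeve slides up the shank as the wing is pressed: 7 N to start, 1.2 N per mm more. 4.5 mm down (12.5 N) the head is clear under the lips and can turn; at 9 mm (18 N) it meets the cavity floor. It turns freely.
- block: Light wooden hardware block, 56 mm (x) by 110 mm (y), 28 mm high, fixed; may stand to the right or left of the board. Origin under its centre. The post stands in its slotted hole at y = -20 mm, foot on the block's top, wing along the block's y; a steel jack coupler stands in the round hole at y = +36 mm.
- coupler: Steel jack coupler, 9 mm in diameter, 50 mm long, upright in the block, its top 60 mm above the bench. Bystander. Origin at its lower end.
- slide: Brass guitar slide, a tube 27 mm in diameter, 50 mm high, standing on the board's rail near x = +48, y = -112 mm. Bystander. Origin under its centre.
- tweezers: Stainless tweezers, 125 mm long (x), lying on the bench to the right of the board. Bystander. Origin under the middle.
- driver: Small screwdriver, 150 mm long (x), lying on the bench to the left of the board. Bystander. Origin under the middle.
- wax: Small amber jar with a metal lid, 52 mm in diameter, 36 mm high, on the bench. Bystander. Origin under its centre.
Mind the look-alikes: they are no part of the job. Of the things that look like the tremolo, the largest one is meant.

How it is judged:
On the way, in this order (a step that is already met when the one before it is completed fails the run):
1. The T-head is in the slot, wing along the slot, foot down on the rail (x of post in the frame of board between -0.004 and 0.004 m and z of post in the frame of board between 0.034 and 0.0425 m and angle between the y axis of post and the y axis of board, either way round below 0.15 rad and angle between post's own z axis and vertical below 0.1 rad), for 0.2 s.
2. The post, still unturned in the slot, presses the pedal against the end stop with more than 3 N (x of post in the frame of board between -0.004 and 0.004 m and z of post in the frame of board below 0.0425 m and angle between the y axis of post and the y axis of board, either way round below 0.2 rad and contact force between post and tremolo above 3 N), for 0.2 s.
At the end, for the whole second after the job is handed in: Post upright within 5 deg in the slot, T-head drawn up under the lips (underside 8 to 13 mm below the rail top), wing across the slot within 15 deg, pressing the pedal against the end stop with 3 to 16 N; pedal flat on the rails, square within 5 deg, within 15 mm of the middle; all at rest (x of post in the frame of board between -0.004 and 0.004 m and z of post in the frame of board between 0.032 and 0.0368 m and angle between the y axis of post and the x axis of board, either way round below 0.26 rad and angle between post's own z axis and vertical below 0.08 rad and contact force between post and tremolo between 3 and 16 N and z of tremolo in the frame of board between 0.043 and 0.048 m and x of tremolo in the frame of board between -0.015 and 0.015 m and angle between tremolo's own z axis and vertical below 0.05 rad and angle between the y axis of tremolo and the y axis of board, either way round below 0.09 rad and linear speed of each of post, tremolo below 0.01 m/s); the robot touches nothing.
It fails at once if the post squeezes the pedal with more than 20 N (contact force between post and tremolo above 20 N).
It fails at once if a bystander is shifted by more than 25 mm (distance of any of tweezers, driver, wax, slide, coupler from where it was at the start of the episode above 0.025 m).
It also fails if it takes over 64 s, if anything falls off the work surface, if the arm or the gripper's body presses on something with over 40 N, if the wrist force passes 120 N, or if a joint passes its speed limit or range.

## Robot

A 6-joint arm with a two-finger parallel gripper is mounted at the origin on the work surface. World frame = base frame: x ahead of the robot, y to its left, z up, the work surface at z = 0. Lengths are in m, angles in rad, forces in N, time in s.
With the tool pointing down it reaches from about 0.375 to 0.9 m from the base axis. Payload 3.1 kg.
Tool frame: the origin (TCP) lies between the finger pads; the fingertips stand manip.finger_overhang ahead of it and the grasp point (between the pads) lies 5 mm behind it (manip.finger_overhang is the distance from the TCP to the fingertips, in m); z points along the fingers, y is the line along which they close (so a half turn about z gives the same grasp; the last joint's range is limited). The gripper opens to 85 mm and grips with 20 to 120 N. Pads are 22 mm wide; open, the fingers measure 114 mm over their backs; the gripper's body (76 mm by 85 mm) begins 54 mm behind the grasp point. The pads swing forward as they close: fully open they stand 13 mm farther back than shut.
Start: joints at [1.012, 0.527, 1.433, -0, 1.181, -0.178], TCP at [0.232, 0.58, 0.245] pointing down, gripper open.
Joint ranges: [-3.08, 3.08], [-0.75, 2.2], [0.22, 2.44], [-1.43, 4.57], [0, 2.65], [-2.85, 2.85]. Speed limits (rad/s): [2.79, 2.79, 3.14, 3.14, 3.14, 3.14].

## Interface

Orientations are given as a unit quaternion [x, y, z, w].
In Python, from station import manip gives the robot as it stands.
- The arm moves only by the tool drive_tool, never from a script. Its argument "plan" is a list of rows, each a list of 7 numbers: the shift along the tool's x, y, z in m, then the turn, a rotation vector about the tool's x, y, z in degrees, then the opening, from -1 (shut) to 1 (fully open). In form: [[x, y, z, wx, wy, wz, gripper], ...]. A call has 1 to 10 rows; each row shifts and turns the commanded pose from where the row before left it, along the tool's axes as they then stand; what a row does not reach is not made up. A row lasts 1/10 s, in which the tool goes at most 50 mm and 8.59 degrees, less where a joint would pass 70% of its speed; a pose out of reach is approached as far as the arm can. A call is refused whole if a number of a shift passes 0.05 or a number of a turn 8.59, either way. A call with a gripper value outside its range is refused whole. The fingers move at their own pace and stop on an object; "newtons" is the grip in N (left out, the last holds). Time passes only in rows, so rows that do not move let the fingers close. It gives the time, the measured TCP pose, the force, the opening and the grip force at its end, in the units of the state.
- manip.sense(): the state, without advancing time (a new reading comes with each control period).
- manip.snapshot(name): name is "side" or "top"; returns a dict with "image" (420x560x3 uint8, red, green, blue), "z_map" (420x560 float32, m along the optical axis (not along the pixel's ray), 0 where there is no reading), "fov_y" (degrees; the focal length in pixels is half the picture's height over the tangent of half this angle, whatever the lens; pixels are square), "cx", "cy" (the principal point, pixels), "k1" (the pictures are not rectified: a ray, as slopes to the right and down, at radius r is drawn at 1 + k1 r^2 times it, then the intrinsics apply), "extrinsics" (4x4, takes a point from camera to world coordinates). Camera axes: x right, y up, looking along -z (the intrinsics and any distortion apply to the point x, -y, -z); pixel columns grow to the right and rows downward; lengths in m; the calibration is good to about 2 mm. A picture is of the moment at which its call begins.
- manip.sign_off(): hands the job in; it is judged then, once.
The state is a dict: "t": time; "q": joint angles; "qd": joint speeds; "tau": joint torques, N m; "tcp_pos": TCP position; "tool_rot": TCP orientation; "force": force on the tool from outside, world axes, zero at the start; "ft_torque": the same for the moment, N m; "finger_gap": opening from 0.0 (shut) to 1.0 (fully open); "gripper_force": force on a finger pad.
Only numpy, scipy, OpenCV 4.12 (cv2) and the standard library are available. Lean on these libraries where they do the work, as an engineer would, in place of code of your own. Each camera call takes 0.05 s, during which the arm holds its last target. There are 200 camera calls.

## Working session

There is one attempt and no reset: what is moved stays moved. The work goes in short steps, Python scripts to look and compute and a tool call to move; the robot and the scene stay as the last step left them, time stands still between calls to the robot, and variables do not carry over. Pictures are saved under pics/ and viewed, at most 10 in all, crops included, and the job is handed in when it is done.

Besides the shell and the picture viewer there is one more tool, called after "Request:" as name(argument=value, ...) on one line, values as JSON. drive_tool: Moves the arm, as the interface text tells. Its arguments: {"type":"object","properties":{"plan":{"type":"array"},"newtons":{"type":"number"}},"required":["plan"]}

```bash
mkdir -p pics; cat > h.py <<'E'
import numpy as np, cv2
from station import manip
def snap(n):
    s=manip.snapshot(n); return s
def save(s,name): cv2.imwrite('pics/'+name,cv2.cvtColor(s['image'],cv2.COLOR_RGB2BGR))
def K(s):
    h=s['image'].shape[0]; f=h/2/np.tan(np.radians(s['fov_y'])/2)
    return np.array([[f,0,s['cx']],[0,f,s['cy']],[0,0,1.]]),np.array([s['k1'],0,0,0,0.])
def rays(s,uv):
    k,d=K(s); p=cv2.undistortPoints(np.array(uv,float).reshape(-1,1,2),k,d).reshape(-1,2)
    E=np.array(s['extrinsics']); c=np.c_[p[:,0],-p[:,1],-np.ones(len(p))]
    return E[:3,3],c@E[:3,:3].T
def onplane(s,uv,z):
    o,r=rays(s,uv); return o+r*((z-o[2])/r[:,2])[:,None]
def cloud(s):
    h,w=s['z_map'].shape; v,u=np.mgrid[:h,:w]
    o,r=rays(s,np.c_[u.ravel(),v.ravel()]); P=o+r*s['z_map'].reshape(-1,1)
    P[s['z_map'].ravel()==0]=np.nan
    return P.reshape(h,w,3)
E
python3 - <<'E'
from h import *
for n in ('top','side'):
    s=snap(n); save(s,n+'0.png'); np.savez(n+'0.npz',**s)
    print(n,s['fov_y'],s['cx'],s['cy'],s['k1'],np.round(s['extrinsics'],3).tolist())
print(manip.sense(), manip.finger_overhang)
E
```

```text
top 50.64135624250419 283.0540997223274 214.88248699626553 -0.10932899914839148 [[-0.015, 0.994, -0.109, 0.418], [-1.0, -0.018, -0.021, -0.008], [-0.023, 0.109, 0.994, 1.262], [0.0, 0.0, 0.0, 1.0]]
side 55.307221212887626 284.5154635568556 207.31482331807325 0.02122294883113387 [[0.841, 0.324, -0.433, 0.09], [-0.54, 0.538, -0.647, -0.658], [0.023, 0.778, 0.628, 0.735], [0.0, 0.0, 0.0, 1.0]]
{'t': 0.1, 'q': array([ 1.01148749e+00,  5.28386406e-01,  1.43373716e+00, -4.45827676e-06,
        1.18143407e+00, -1.78495800e-01]), 'qd': array([-0.00072502, -0.00156304, -0.00263733, -0.00028519,  0.00093099,
        0.00046301]), 'tau': array([-9.76982956e-04, -4.43305349e+01, -1.78586215e+01, -3.46658708e-04,
        3.87853797e-03,  1.71883278e-05]), 'tcp_pos': array([0.2319416 , 0.57971611, 0.24443512]), 'tool_rot': array([ 1.89257158e-01,  9.81927066e-01, -9.17136042e-04, -3.52355456e-04]), 'force': array([ 0.39199024,  0.93123963, -0.49417542]), 'ft_torque': array([-0.01053169, -0.01943711,  0.04631532]), 'gripper_force': 0.0, 'finger_gap': 0.9991428289896431} 0.014
```

View pics/top0.png

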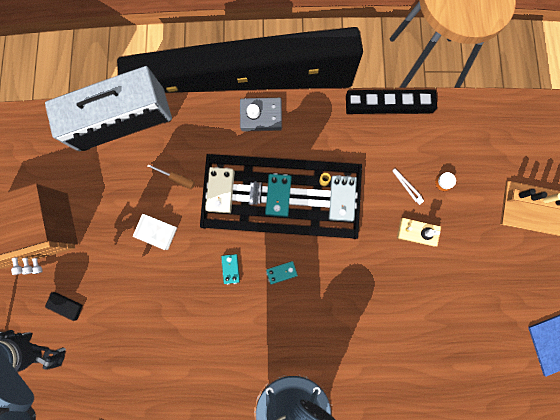

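View pics/side0.png

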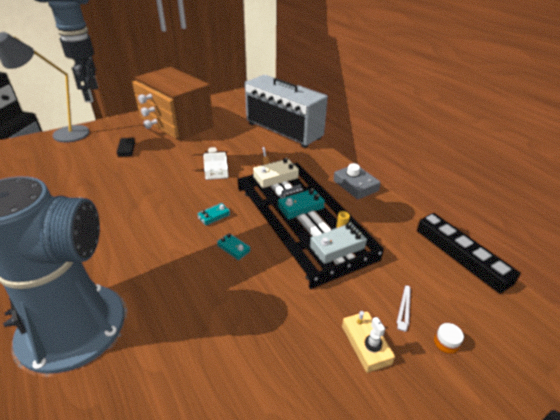

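The board runs along the image horizontally, with the end stop at about (255,192) left of the tremolo (278,193). The slide is at (325,179). The block is on the right at (420,231), with the post at (428,234). Next I'll look at close crops.

```bash
python3 - <<'E'
from h import *
a=cv2.imread('pics/top0.png');b=cv2.imread('pics/side0.png')
A=cv2.resize(a[145:255,195:365],None,fx=4.5,fy=4.5,interpolation=cv2.INTER_CUBIC)
cv2.imwrite('pics/c1.png',A)
B1=cv2.resize(a[205:260,390:450],(400,366),interpolation=cv2.INTER_CUBIC)
B2=cv2.resize(b[300:375,330:412],(400,366),interpolation=cv2.INTER_CUBIC)
cv2.imwrite('pics/c2.png',np.hstack([B1,B2]))
s=dict(np.load('top0.npz'));P=cloud(s)
for uv in [(278,195),(219,190),(343,196),(299,196),(255,192),(408,236),(430,232),(429,236),(412,226),(325,179),(300,250),(210,215)]:
    print(uv,np.round(P[uv[1],uv[0]],4))
E
```

```text
(278, 195) [0.6027 0.0299 0.0747]
(219, 190) [0.6188 0.1899 0.0791]
(343, 196) [ 0.5962 -0.1453  0.0786]
(299, 196) [ 0.6063 -0.0276  0.0262]
(255, 192) [0.6121 0.0923 0.0744]
(408, 236) [ 0.4879 -0.3298  0.0284]
(430, 232) [ 0.4934 -0.3709  0.0982]
(429, 236) [ 0.4851 -0.38    0.0585]
(412, 226) [ 0.5158 -0.3428  0.0268]
(325, 179) [ 0.6496 -0.1005  0.0467]
(300, 250) [ 0.4553 -0.0279  0.002 ]
(210, 215) [0.5598 0.229  0.0006]
```

View pics/c1.png

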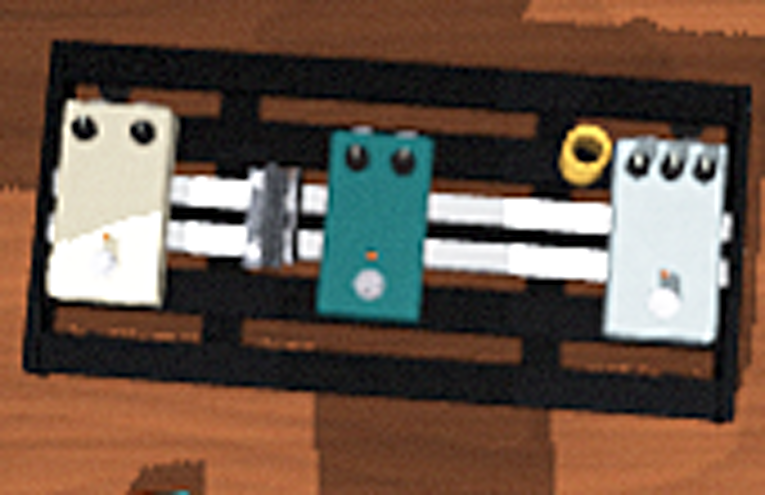

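View pics/c2.png

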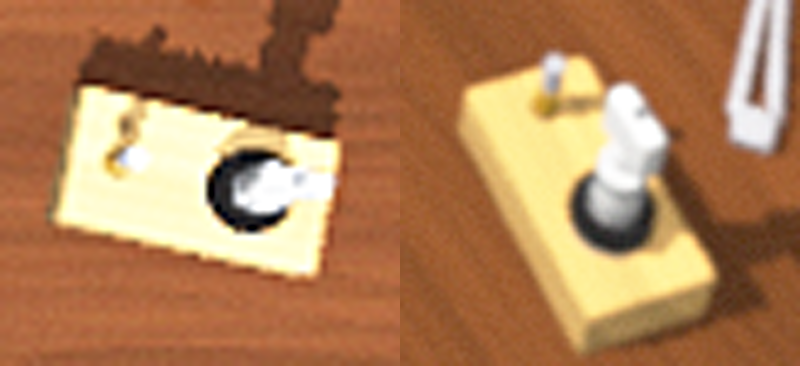

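Crop c1 shows the white slot rail with its dark mouth running from (170,215) to (610,250). The stop is at x≈272 and the teal pedal spans x≈320–432. Crop c2 shows the block with the post at lower right, the wing along the block's long axis, and the coupler at upper left. Now I'll measure.

```bash
cat > meas.py <<'E'
from h import *
def mask(s,lo,hi,box):
    hsv=cv2.cvtColor(s['image'],cv2.COLOR_RGB2HSV); m=cv2.inRange(hsv,lo,hi)
    k=np.zeros_like(m); x0,y0,x1,y1=box; k[y0:y1,x0:x1]=m[y0:y1,x0:x1]; return k
def rect(s,m,z):
    m=cv2.morphologyEx(m,cv2.MORPH_CLOSE,np.ones((5,5)))
    c=max(cv2.findContours(m,cv2.RETR_EXTERNAL,cv2.CHAIN_APPROX_NONE)[0],key=cv2.contourArea).reshape(-1,2)
    p=onplane(s,c,z)[:,:2]; (cx,cy),(w,h),a=cv2.minAreaRect((p*1000).astype(np.float32))
    b=cv2.boxPoints(((cx,cy),(w,h),a)); e=max((b[1]-b[0],b[2]-b[1]),key=np.linalg.norm)
    return round(cx,1),round(cy,1),round(w,1),round(h,1),np.round(np.degrees(np.arctan2(e[1],e[0]))%180,2)
E
python3 - <<'E'
from meas import *
for n,tb,kb in (('top',(255,165,300,225),(390,205,450,255)),('side',(275,185,330,220),(335,300,405,380))):
    s=dict(np.load(n+'0.npz')); I=s['image']
    print(n,'tremolo',rect(s,mask(s,(75,100,40),(100,255,255),tb),.075))
    hsv=cv2.cvtColor(I,cv2.COLOR_RGB2HSV)
    m=mask(s,(15,30,150),(35,255,255),kb)
    P=cloud(s)
    zb=((abs(P[...,2]-.028)<.006)).astype(np.uint8)*255; k=np.zeros_like(zb);k[kb[1]:kb[3],kb[0]:kb[2]]=zb[kb[1]:kb[3],kb[0]:kb[2]]
    print(' block colour',rect(s,m,.028),'depth',rect(s,k,.028))
    # post wing: points high above block
    Q=P[kb[1]:kb[3],kb[0]:kb[2]].reshape(-1,3)
    q=Q[(Q[:,2]>.09)&(Q[:,2]<.12)]; print(' wing',len(q),q.mean(0).round(4),q.min(0).round(4),q.max(0).round(4))
    if n=='top':
        k=mask(s,(0,0,0),(180,255,60),(195,145,370,245))
        print(' board',rect(s,k,.045))
        G=cv2.cvtColor(I,cv2.COLOR_RGB2GRAY).astype(float)
        pts=[]
        for u in list(range(268,270))+list(range(293,327)):
            col=G[180:215,u]; 
            w=np.where(col>170)[0]; a,b=w[0],w[-1]
            d=(200-col[a:b+1]).clip(0); d[0:3]=0;d[-3:]=0
            outer=(180+(a-(col[a]-120)/(col[a]-col[a-1]+1e-6)), 180+b)
            pts.append((u,180+a+(d*np.arange(b-a+1)).sum()/d.sum()))
        p=onplane(s,pts,.045); f=np.polyfit(p[:,1],p[:,0],1); r=p[:,0]-np.polyval(f,p[:,1])
        print(' slot line x=',f,'resid',r.std(),'at y range',p[:,1].min(),p[:,1].max(), 'deg',np.degrees(np.arctan2(1,f[0])))
E
```

```text
top tremolo (603.5, 30.1, 63.7, 113.9, np.float32(174.19))
 block colour (498.9, -360.9, 116.8, 60.2, np.float32(76.4)) depth (499.5, -362.2, 109.0, 57.5, np.float32(76.18))
 wing 45 [ 0.4946 -0.3809  0.0983] [ 0.4875 -0.3963  0.0906] [ 0.5018 -0.3695  0.1033]
 board (606.6, 23.1, 438.8, 210.9, np.float32(85.19))Traceback (most recent call last):
  File "<stdin>", line 20, in <module>
IndexError: index 0 is out of bounds for axis 0 with size 0
```

```bash
python3 - <<'E'
from meas import *
s=dict(np.load('top0.npz'));I=s['image']
G=cv2.cvtColor(I,cv2.COLOR_RGB2GRAY).astype(float)
print(G[182:206,310].astype(int),G[182:206,298].astype(int))
pts=[]
for u in range(297,326):
    col=G[180:212,u]; w=np.where(col>140)[0]; a,b=w[0],w[-1]
    d=(160-col[a+3:b-2]).clip(0); pts.append((u,183+a+(d*np.arange(len(d))).sum()/d.sum()))
p=onplane(s,pts,.045); f=np.polyfit(p[:,1],p[:,0],1); r=p[:,0]-np.polyval(f,p[:,1])
print('slot line',f,r.std()*1000,p[[0,-1]].round(4)); print('board-pred at -.04', .6066+.084*(-.04-.0231),np.polyval(f,-.04))
P=cloud(s)
# side profile along slot: height vs board y
C=np.array([.6066,.0231]);a=np.radians(85.2);Y=np.array([np.cos(a),np.sin(a)]);X=np.array([Y[1],-Y[0]])
Q=P.reshape(-1,3);bx=(Q[:,:2]-C)@X;by=(Q[:,:2]-C)@Y
for y in np.arange(-.14,.14,.004):
    m=(abs(bx-.015)<.006)&(abs(by-y)<.002); 
    if m.any(): print(round(y*1000),round(np.nanmedian(Q[m,2])*1000,1),end='; ')
S=dict(np.load('side0.npz'))
print()
for n,s2,box in(('side',S,(275,180,335,225)),):
    Q=cloud(s2).reshape(-1,3);bx=(Q[:,:2]-C)@X;by=(Q[:,:2]-C)@Y
    for y in np.arange(-.06,.14,.004):
        m=(abs(bx-.015)<.008)&(abs(by-y)<.002)
        if m.any(): print(round(y*1000),round(np.nanmedian(Q[m,2])*1000,1),end='; ')
E
```

```text
[ 21  18  27  16  59  68  35 255 255 255 255 255 255 254   0   7   0 255
 255 255 255 255 255 255] [ 18  15   9  50  64  49 171 241 239 234 238 247 158   0  20   3  95 230
 243 235 238 247 186  74]
slot line [-0.10545877  0.59658095] 4.700818844761751 [[ 0.603  -0.0218  0.045 ]
 [ 0.6113 -0.0996  0.045 ]]
board-pred at -.04 0.6012996 0.6007993058147265
-140 78.9; -136 80.9; -132 47.8; -128 44.3; -124 43.4; -120 44.1; -116 44.9; -112 45.4; -108 45.2; -104 47.7; -100 42.9; -96 46.0; -92 44.0; -88 45.4; -84 42.7; -80 45.7; -76 45.3; -72 45.0; -68 42.9; -64 45.4; -60 43.4; -56 43.3; -52 44.8; -48 44.3; -44 46.0; -40 43.3; -36 45.0; -32 44.2; -28 46.6; -24 74.7; -20 74.4; -16 76.4; -12 75.5; -8 77.2; -4 72.8; 0 74.5; 4 76.1; 8 73.1; 12 74.4; 16 75.9; 20 74.7; 24 75.4; 28 76.0; 32 73.6; 36 75.9; 40 44.6; 44 43.9; 48 46.4; 52 44.6; 56 65.8; 60 64.5; 64 48.9; 68 63.8; 72 73.4; 76 63.2; 80 47.6; 84 48.6; 88 43.8; 92 44.1; 96 45.0; 100 44.3; 104 44.2; 108 43.7; 112 43.2; 116 45.7; 120 45.2; 124 45.5; 128 43.3; 132 45.2; 136 68.9; 
-60 42.7; -56 42.3; -52 41.6; -48 41.3; -44 34.6; -40 41.4; -36 42.4; -32 40.6; -28 42.4; -24 57.9; -20 56.4; -16 72.2; -12 70.1; -8 70.8; -4 71.1; 0 71.7; 4 71.9; 8 72.0; 12 73.1; 16 72.3; 20 72.4; 24 72.1; 28 73.1; 32 72.6; 36 71.4; 52 63.0; 56 65.8; 60 64.3; 64 62.2; 68 65.2; 72 65.4; 76 67.8; 108 42.0; 112 42.9; 116 42.0; 120 41.6; 124 42.7; 128 41.4; 132 50.7; 136 59.8;
```

Request:
drive_tool(plan=[[-0.0343, -0.0218, 0, 0, 0, 0, 1], [-0.0343, -0.0218, 0, 0, 0, 0, 1], [-0.0343, -0.0218, 0, 0, 0, 0, 1], [-0.0343, -0.0218, 0, 0, 0, 0, 1], [-0.0343, -0.0218, 0, 0, 0, 0, 1], [-0.0343, -0.0218, 0, 0, 0, 0, 1], [-0.0343, -0.0218, 0, 0, 0, 0, 1], [-0.0343, -0.0218, 0, 0, 0, 0, 1], [-0.0343, -0.0218, 0, 0, 0, 0, 1], [-0.0343, -0.0218, 0, 0, 0, 0, 1]], newtons=60)

```text
t: 1.1
tcp_pos: [0.4701, 0.2488, 0.245]
tool_rot: [0.189, 0.982, -0.0, -0.0]
force: [1.0, 1.4, -0.4]
finger_gap: 0.999
gripper_force: 0.0
```

Request:
drive_tool(plan=[[-0.0171, -0.0385, 0, 0, 0, 0, 1], [-0.0171, -0.0385, 0, 0, 0, 0, 1], [-0.0171, -0.0385, 0, 0, 0, 0, 1], [-0.0171, -0.0385, 0, 0, 0, 0, 1], [-0.0171, -0.0385, 0, 0, 0, 0, 1], [-0.0171, -0.0385, 0, 0, 0, 0, 1], [-0.0171, -0.0385, 0, 0, 0, 0, 1], [-0.0171, -0.0385, 0, 0, 0, 0, 1], [-0.0171, -0.0385, 0, 0, 0, 0, 1], [-0.0171, -0.0385, 0, 0, 0, 0, 1]])

```text
t: 2.1
tcp_pos: [0.4849, -0.1722, 0.245]
tool_rot: [0.189, 0.982, 0.0, -0.0]
force: [0.1, -0.3, -0.1]
finger_gap: 1.0
gripper_force: 0.0
```

Request:
drive_tool(plan=[[-0.0171, -0.0385, 0, 0, 0, 0, 1], [-0.0171, -0.0385, 0, 0, 0, 0, 1], [-0.0171, -0.0385, 0, 0, 0, 0, 1], [-0.0171, -0.0385, 0, 0, 0, 0, 1], [-0.0171, -0.0385, 0, 0, 0, 0, 1], [0, 0, 0, 0, 0, 8.2, 1], [0, 0, 0, 0, 0, 8.2, 1], [0, 0, 0, 0, 0, 8.2, 1], [0, 0, 0, 0, 0, 8.2, 1], [0, 0, 0, 0, 0, 8.2, 1]])

```text
t: 3.1
tcp_pos: [0.4928, -0.3809, 0.2447]
tool_rot: [0.524, 0.852, 0.0, -0.001]
force: [0.2, -1.1, 0.6]
finger_gap: 1.001
gripper_force: 0.0
```

Request:
drive_tool(plan=[[0, 0, 0, 0, 0, 8.2, 1], [0, 0, 0, 0, 0, 8.2, 1], [0, 0, 0, 0, 0, 8.2, 1], [0, 0, 0, 0, 0, 8.2, 1], [0, 0, 0, 0, 0, 8.1, 1], [0, 0, 0, 0, 0, 0, 1]])

```text
t: 3.7
tcp_pos: [0.4929, -0.3808, 0.2448]
tool_rot: [0.786, 0.618, -0.0, -0.001]
force: [-0.8, -0.7, -0.1]
finger_gap: 0.998
gripper_force: 0.0
```

```bash
cat > go.py <<'E'
from h import *
from scipy.spatial.transform import Rotation as R
def go(xyz,yawdeg):
    """needed tool-frame shift (mm) and turn (deg) from measured pose to target; yaw = world angle of tool y axis"""
    s=manip.sense(); r=R.from_quat(s['tool_rot'])
    a=np.radians(yawdeg); y=np.array([np.cos(a),np.sin(a),0]); z=np.array([0,0,-1.]); x=np.cross(y,z)
    t=R.from_matrix(np.c_[x,y,z]); m=r.as_matrix()
    print('t',round(s['t'],2),'tcp',s['tcp_pos'].round(4),'yaw',np.degrees(np.arctan2(m[1,1],m[0,1])).round(2),'F',s['force'].round(2),'gap',round(s['finger_gap'],3),'grip',round(s['gripper_force'],1),'q6',s['q'][5].round(3))
    print('turn',(r.inv()*t).as_rotvec(degrees=True).round(2),'shift(tool,mm)',(m.T@(np.array(xyz)-s['tcp_pos'])*1000).round(2))
E
python3 - <<'E'
from go import *
go((.4945,-.3808,.088),-13.7)
s=dict(np.load('top0.npz'));I=s['image'];G=cv2.cvtColor(I,cv2.COLOR_RGB2GRAY).astype(float)
pts=[]
for u in list(range(235,247))+list(range(267,269))+list(range(295,328)):
    v0=197+(u-310)*(250-215)/(610-170.)
    best=int(round(v0)); d=(200-G[best-3:best+4,u]).clip(0)
    pts.append((u,best-3+(d*np.arange(7)).sum()/d.sum()))
p=onplane(s,pts,.045)
for _ in range(4):
    f=np.polyfit(p[:,1],p[:,0],1); r=p[:,0]-np.polyval(f,p[:,1]); p=p[abs(r)<2*r.std()+1e-4]
print('slot',f,r.std()*1000,len(p),'deg',np.degrees(np.arctan2(1,f[0])),np.polyval(f,-.04))
E
```

```text
t 3.7 tcp [ 0.4929 -0.3808  0.2448] yaw -13.71 F [-0.82 -0.67 -0.05] gap 0.998 grip 0.0 q6 -0.598
turn [-0.05 -0.04 -0.01] shift(tool,mm) [  0.28   1.68 156.8 ]
slot [0.08843766 0.60506442] 0.20690201842974076 45 deg 84.9460442181519 0.6015269126354558
```

Request:
drive_tool(plan=[[0.0003, 0.0017, 0.03, 0, 0, 0, 1], [0, 0, 0.03, 0, 0, 0, 1], [0, 0, 0.03, 0, 0, 0, 1], [0, 0, 0.03, 0, 0, 0, 1], [0, 0, 0.02, 0, 0, 0, 1], [0, 0, 0.012, 0, 0, 0, 1], [0, 0, 0.0048, 0, 0, 0, 1], [0, 0, 0, 0, 0, 0, 1]])

```text
t: 4.5
tcp_pos: [0.4949, -0.3813, 0.0883]
tool_rot: [0.786, 0.618, -0.0, -0.0]
force: [0.4, -0.1, 0.5]
finger_gap: 1.002
gripper_force: 0.0
```

```bash
python3 - <<'E'
from go import *
go((.4945,-.3808,.088),-13.7)
s=snap('side'); a=s['image'][270:400,300:440]; cv2.imwrite('pics/g1.png',cv2.resize(a[...,::-1],None,fx=4,fy=4,interpolation=cv2.INTER_CUBIC))
E
```

```text
t 4.5 tcp [ 0.4949 -0.3813  0.0883] yaw -13.66 F [ 0.45 -0.05  0.45] gap 1.002 grip 0.0 q6 -0.597
turn [-0.02 -0.01  0.04] shift(tool,mm) [ 0.36 -0.51  0.31]
```

View pics/g1.png

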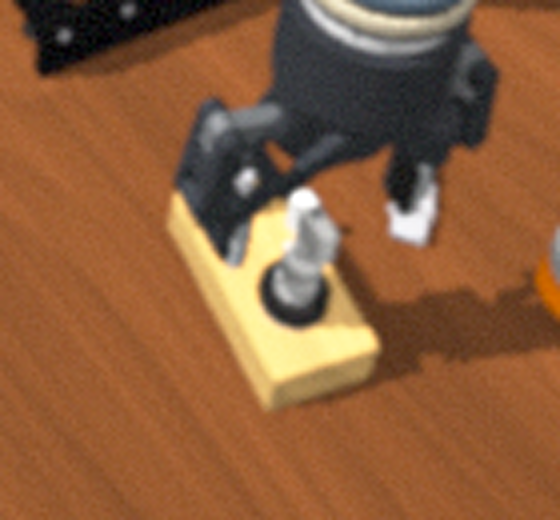

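The fingers at (240,220) and (415,210) straddle the wing at (310,230). Closing.

Request:
drive_tool(plan=[[0, 0, 0, 0, 0, 0, 0], [0, 0, 0, 0, 0, 0, -0.4], [0, 0, 0, 0, 0, 0, -1], [0, 0, 0, 0, 0, 0, -1], [0, 0, 0, 0, 0, 0, -1], [0, 0, 0, 0, 0, 0, -1], [0, 0, 0, 0, 0, 0, -1]], newtons=60)

```text
t: 5.25
tcp_pos: [0.495, -0.3813, 0.0887]
tool_rot: [0.786, 0.618, 0.0, 0.0]
force: [-0.4, 0.3, 2.3]
finger_gap: 0.107
gripper_force: 60.1
```

Request:
drive_tool(plan=[[0, 0, -0.005, 0, 0, 0, -1], [0, 0, -0.01, 0, 0, 0, -1], [0, 0, -0.02, 0, 0, 0, -1], [0, 0, -0.03, 0, 0, 0, -1], [0, 0, -0.03, 0, 0, 0, -1], [0, 0, -0.03, 0, 0, 0, -1], [0, 0, -0.025, 0, 0, 0, -1], [0, 0, 0, 0, 0, 0, -1]])

```text
t: 6.05
tcp_pos: [0.4967, -0.383, 0.2435]
tool_rot: [0.786, 0.618, 0.0, 0.005]
force: [0.9, -0.9, -0.7]
finger_gap: 0.1
gripper_force: 59.8
```

```bash
python3 - <<'E'
from go import *
C=np.array([.6060,.0231]);a=np.radians(85.0);Y=np.array([np.cos(a),np.sin(a)])
y=-.068; p=C+Y*y; x=.60506+.0884*p[1]; print(p,x)
go((x,p[1],.238),-5.0)
E
```

```text
[ 0.60007341 -0.04464124] 0.601113714430831
t 6.05 tcp [ 0.4967 -0.383   0.2435] yaw -13.71 F [ 0.94 -0.89 -0.73] gap 0.1 grip 59.8 q6 -0.596
turn [ 0.44  0.35 -8.71] shift(tool,mm) [353.52  21.26   3.7 ]
```

Request:
drive_tool(plan=[[0.035, 0.002, 0, 0, 0, 0, -1], [0.035, 0.002, 0, 0, 0, 0, -1], [0.035, 0.002, 0, 0, 0, 0, -1], [0.035, 0.002, 0, 0, 0, 0, -1], [0.035, 0.002, 0, 0, 0, 0, -1], [0.035, 0.002, 0, 0, 0, 0, -1], [0.035, 0.002, 0, 0, 0, 0, -1], [0.035, 0.002, 0, 0, 0, 0, -1], [0.035, 0.002, 0, 0, 0, 0, -1], [0.035, 0.002, 0, 0, 0, 0, -1]])

```text
t: 7.05
tcp_pos: [0.5967, -0.0443, 0.2374]
tool_rot: [0.787, 0.618, -0.001, -0.001]
force: [0.9, -0.1, -0.7]
finger_gap: 0.105
gripper_force: 59.8
```

Request:
drive_tool(plan=[[0.002, 0, 0, 0, 0, -4.3, -1], [0, 0, 0, 0, 0, -4.4, -1], [0, 0, 0, 0, 0, 0, -1], [0, 0, 0, 0, 0, 0, -1], [0, 0, 0, 0, 0, 0, -1]])

```text
t: 7.55
tcp_pos: [0.5974, -0.0443, 0.2381]
tool_rot: [0.738, 0.675, -0.0, -0.0]
force: [0.2, -0.0, -0.9]
finger_gap: 0.106
gripper_force: 59.8
```

```bash
python3 - <<'E'
from go import *
go((.6011,-.0446,.238),-5.0)
for n in('top','side'):
    s=snap(n); np.savez(n+'1.npz',**s)
    a=s['image'][120:260,190:380] if n=='top' else s['image'][60:285,230:400]
    cv2.imwrite('pics/p1%s.png'%n,cv2.resize(a[...,::-1],None,fx=3 if n=='side' else 4,fy=3 if n=='side' else 4,interpolation=cv2.INTER_CUBIC)[:600])
E
```

```text
t 7.55 tcp [ 0.5974 -0.0443  0.2381] yaw -5.11 F [ 0.18 -0.03 -0.93] gap 0.106 grip 59.8 q6 -0.171
turn [-0.05 -0.01 -0.11] shift(tool,mm) [0.   3.67 0.07]
```

View pics/p1side.png

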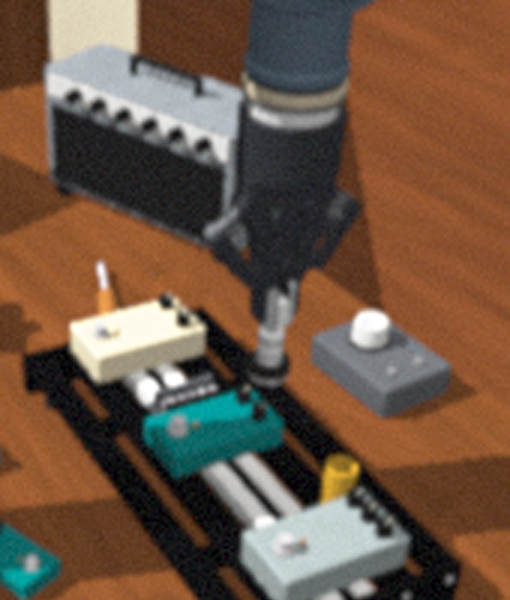

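The post hangs upright in the gripper at (270,350), with the foot ring and wing aligned. I'll correct by +3.7 mm and descend.

Request:
drive_tool(plan=[[0, 0.0037, 0.02, 0, 0, 0, -1], [0, 0, 0.025, 0, 0, 0, -1], [0, 0, 0.025, 0, 0, 0, -1], [0, 0, 0.02, 0, 0, 0, -1], [0, 0, 0.015, 0, 0, 0, -1], [0, 0, 0.01, 0, 0, 0, -1], [0, 0, 0, 0, 0, 0, -1], [0, 0, 0, 0, 0, 0, -1]])

```text
t: 8.45
tcp_pos: [0.6019, -0.0445, 0.1239]
tool_rot: [0.738, 0.675, 0.0, 0.0]
force: [0.7, -0.0, -0.0]
finger_gap: 0.102
gripper_force: 59.7
```

```bash
python3 - <<'E'
from go import *
go((.6011,-.0446,.115),-5.0)
s=snap('side'); np.savez('side2.npz',**s)
a=s['image'][150:270,260:400]
cv2.imwrite('pics/p2side.png',cv2.resize(a[...,::-1],None,fx=5,fy=5,interpolation=cv2.INTER_CUBIC)[:600])
E
```

```text
t 8.45 tcp [ 0.6019 -0.0445  0.1239] yaw -5.04 F [ 0.74 -0.04 -0.05] gap 0.102 grip 59.7 q6 -0.171
turn [ 0.04  0.01 -0.04] shift(tool,mm) [-0.12 -0.76  8.9 ]
```

View pics/p2side.png

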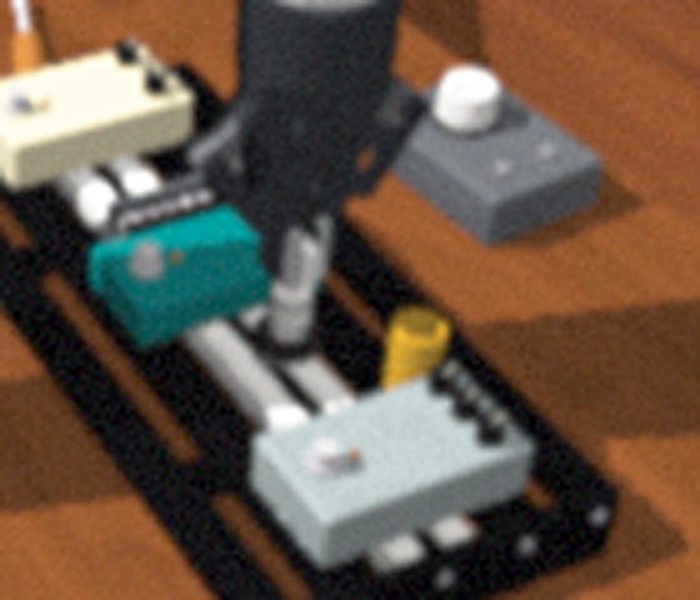

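The foot ring at (287,345) sits over the rails beside the pedal. Descending slowly.

Request:
drive_tool(plan=[[0, -0.0006, 0.004, 0, 0, 0, -1], [0, 0, 0.003, 0, 0, 0, -1], [0, 0, 0.002, 0, 0, 0, -1], [0, 0, 0.002, 0, 0, 0, -1], [0, 0, 0.0015, 0, 0, 0, -1], [0, 0, 0.0015, 0, 0, 0, -1], [0, 0, 0.001, 0, 0, 0, -1], [0, 0, 0, 0, 0, 0, -1]])

```text
t: 9.3
tcp_pos: [0.6008, -0.0443, 0.1083]
tool_rot: [0.737, 0.675, -0.0, -0.0]
force: [-0.7, -0.4, -2.0]
finger_gap: 0.106
gripper_force: 59.7
```

Request:
drive_tool(plan=[[0, 0, 0.001, 0, 0, 0, -1], [0, 0, 0.001, 0, 0, 0, -1], [0, 0, 0.0005, 0, 0, 0, -1], [0, 0, 0, 0, 0, 0, -1], [0, 0, 0, 0, 0, 0, -1], [0, 0, 0, 0, 0, 0, -1]])

```text
t: 9.9
tcp_pos: [0.6009, -0.0443, 0.106]
tool_rot: [0.737, 0.675, 0.0, 0.0]
force: [0.1, 0.4, -0.8]
finger_gap: 0.108
gripper_force: 59.7
```

```bash
python3 - <<'E'
from go import *
go((.6011,-.0446,.1055),-5.0)
E
```

```text
t 9.9 tcp [ 0.6009 -0.0443  0.106 ] yaw -5.02 F [ 0.07  0.38 -0.82] gap 0.108 grip 59.7 q6 -0.171
turn [ 0.    0.   -0.02] shift(tool,mm) [-0.28  0.23  0.54]
```

Request:
drive_tool(plan=[[0, 0, 0.0005, 0, 0, 0, -1], [0, 0, 0, 0, 0, 0, -1], [0, 0, 0, 0, 0, 0, -1]])

```text
t: 10.2
tcp_pos: [0.601, -0.0443, 0.1057]
tool_rot: [0.737, 0.675, 0.0, 0.0]
force: [-0.2, -0.4, 0.9]
finger_gap: 0.104
gripper_force: 60.1
```

Request:
drive_tool(plan=[[0, 0, 0.0005, 0, 0, 0, -1], [0, 0, 0, 0, 0, 0, -1], [0, 0, 0, 0, 0, 0, -1]])

```text
t: 10.5
tcp_pos: [0.601, -0.0443, 0.1057]
tool_rot: [0.737, 0.676, 0.0, 0.0]
force: [-1.2, 0.6, 6.0]
finger_gap: 0.103
gripper_force: 60.6
```

Request:
drive_tool(plan=[[0.002, 0, -0.0004, 0, 0, 0, -1], [0.003, 0, 0, 0, 0, 0, -1], [0.003, 0, 0, 0, 0, 0, -1], [0.003, 0, 0, 0, 0, 0, -1], [0.003, 0, 0, 0, 0, 0, -1], [0.003, 0, 0, 0, 0, 0, -1], [0.002, 0, 0, 0, 0, 0, -1], [0.001, 0, 0, 0, 0, 0, -1], [0, 0, 0, 0, 0, 0, -1]])

```text
t: 11.4
tcp_pos: [0.6029, -0.0241, 0.1057]
tool_rot: [0.737, 0.676, 0.0, 0.0]
force: [0.6, -1.5, 5.3]
finger_gap: 0.106
gripper_force: 60.7
```

Request:
drive_tool(plan=[[0.002, 0, 0, 0, 0, 0, -1], [0.002, 0, 0, 0, 0, 0, -1], [0.002, 0, 0, 0, 0, 0, -1], [0.002, 0, 0, 0, 0, 0, -1], [0.002, 0, 0, 0, 0, 0, -1], [0.002, 0, 0, 0, 0, 0, -1], [0, 0, 0, 0, 0, 0, -1], [0, 0, 0, 0, 0, 0, -1]])

```text
t: 12.2
tcp_pos: [0.6037, -0.0126, 0.1057]
tool_rot: [0.737, 0.676, -0.0, 0.0]
force: [-1.1, -2.8, 6.0]
finger_gap: 0.104
gripper_force: 60.7
```

```bash
python3 - <<'E'
from meas import *
s=snap('top')
m=mask(s,(75,100,40),(100,255,255),(240,165,300,225)); print(rect(s,m,.075))
C=np.array([.6060,.0231]);a=np.radians(85.0);Y=np.array([np.cos(a),np.sin(a)]);X=np.array([Y[1],-Y[0]])
for n,t in(('top0',dict(np.load('top0.npz'))),('now',s)):
    P=cloud(t).reshape(-1,3);bx=(P[:,:2]-C)@X;by=(P[:,:2]-C)@Y
    q=(abs(bx)<.028)&(by>.03)&(by<.1)&(P[:,2]>.06)
    print(n,np.percentile(by[q&(P[:,2]<.0705)]*1000,[1,5,10,50,90,99]).round(1),'all',np.histogram(by[q]*1000,bins=np.arange(30,100,4)))
a=s['image'][160:230,225:310]; cv2.imwrite('pics/p3.png',cv2.resize(a[...,::-1],None,fx=7,fy=7,interpolation=cv2.INTER_CUBIC))
E
```

```text
(619.3, 35.7, 31.8, 24.5, np.float32(81.72))
top0 [52.6 52.9 53.9 62.9 73.7 77.4] all (array([31, 20,  0,  0,  0, 11, 33, 12,  8, 27, 31, 13,  0,  0,  0,  0,  0]), array([30, 34, 38, 42, 46, 50, 54, 58, 62, 66, 70, 74, 78, 82, 86, 90, 94,
       98]))
now [66.1 66.3 67.9 71.9 77.3 77.7] all (array([ 0,  0,  0,  0,  0,  0,  0,  0,  0, 10, 25, 13,  0,  0,  0,  0,  0]), array([30, 34, 38, 42, 46, 50, 54, 58, 62, 66, 70, 74, 78, 82, 86, 90, 94,
       98]))
```

View pics/p3.png

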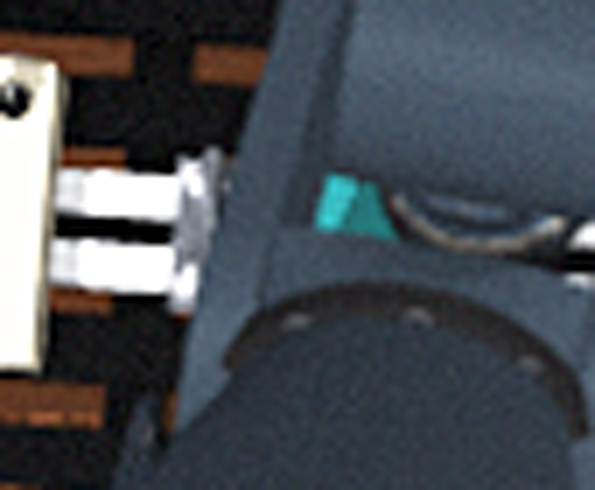

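The arm hides the pedal here, so I'll go by force. By geometry about 8 mm of gap is left.

Request:
drive_tool(plan=[[0.0015, 0, 0, 0, 0, 0, -1], [0.0015, 0, 0, 0, 0, 0, -1], [0.0015, 0, 0, 0, 0, 0, -1], [0.001, 0, 0, 0, 0, 0, -1], [0.0005, 0, 0, 0, 0, 0, -1], [0, 0, 0, 0, 0, 0, -1], [0, 0, 0, 0, 0, 0, -1]])

```text
t: 12.95
tcp_pos: [0.6042, -0.0069, 0.1057]
tool_rot: [0.737, 0.676, -0.0, 0.0]
force: [0.6, -2.3, 4.9]
finger_gap: 0.104
gripper_force: 60.7
```

Request:
drive_tool(plan=[[0.001, 0, 0, 0, 0, 0, -1], [0, 0, 0, 0, 0, 0, -1], [0, 0, 0, 0, 0, 0, -1]])

```text
t: 13.25
tcp_pos: [0.6043, -0.0059, 0.1056]
tool_rot: [0.737, 0.676, -0.0, 0.0]
force: [-0.6, -3.8, 5.6]
finger_gap: 0.101
gripper_force: 60.7
```

Request:
drive_tool(plan=[[0.001, 0, 0, 0, 0, 0, -1], [0, 0, 0, 0, 0, 0, -1], [0, 0, 0, 0, 0, 0, -1]])

```text
t: 13.55
tcp_pos: [0.6044, -0.005, 0.1057]
tool_rot: [0.737, 0.676, -0.0, 0.0]
force: [-1.8, -3.4, 5.1]
finger_gap: 0.103
gripper_force: 60.7
```

Request:
drive_tool(plan=[[0.001, 0, 0, 0, 0, 0, -1], [0, 0, 0, 0, 0, 0, -1], [0, 0, 0, 0, 0, 0, -1]])

```text
t: 13.85
tcp_pos: [0.6045, -0.0039, 0.1057]
tool_rot: [0.737, 0.676, -0.0, 0.0]
force: [-0.2, -2.2, 5.2]
finger_gap: 0.101
gripper_force: 60.7
```

Request:
drive_tool(plan=[[0.001, 0, 0, 0, 0, 0, -1], [0, 0, 0, 0, 0, 0, -1], [0, 0, 0, 0, 0, 0, -1]])

```text
t: 14.15
tcp_pos: [0.6046, -0.003, 0.1057]
tool_rot: [0.737, 0.676, -0.0, 0.0]
force: [-0.5, -3.6, 5.9]
finger_gap: 0.104
gripper_force: 60.7
```

Request:
drive_tool(plan=[[0.001, 0, 0, 0, 0, 0, -1], [0, 0, 0, 0, 0, 0, -1], [0, 0, 0, 0, 0, 0, -1]])

```text
t: 14.45
tcp_pos: [0.6047, -0.0021, 0.1056]
tool_rot: [0.737, 0.676, -0.0, 0.0]
force: [-1.1, -3.6, 4.9]
finger_gap: 0.103
gripper_force: 60.7
```

Request:
drive_tool(plan=[[0.001, 0, 0, 0, 0, 0, -1], [0, 0, 0, 0, 0, 0, -1], [0, 0, 0, 0, 0, 0, -1]])

```text
t: 14.75
tcp_pos: [0.6047, -0.0018, 0.1057]
tool_rot: [0.737, 0.676, -0.001, 0.001]
force: [-1.0, -4.8, 5.6]
finger_gap: 0.102
gripper_force: 60.7
```

Request:
drive_tool(plan=[[0.001, 0, 0, 0, 0, 0, -1], [0, 0, 0, 0, 0, 0, -1], [0, 0, 0, 0, 0, 0, -1]])

```text
t: 15.05
tcp_pos: [0.6047, -0.0014, 0.1057]
tool_rot: [0.737, 0.676, -0.001, 0.001]
force: [-1.5, -7.3, 5.6]
finger_gap: 0.104
gripper_force: 60.7
```

Request:
drive_tool(plan=[[0.001, 0, 0, 0, 0, 0, -1], [0, 0, 0, 0, 0, 0, -1], [0, 0, 0, 0, 0, 0, -1]])

```text
t: 15.35
tcp_pos: [0.6047, -0.0008, 0.1057]
tool_rot: [0.737, 0.676, -0.002, 0.001]
force: [-2.3, -8.3, 6.0]
finger_gap: 0.105
gripper_force: 60.7
```

Request:
drive_tool(plan=[[0.001, 0, 0, 0, 0, 0, -1], [0, 0, 0, 0, 0, 0, -1], [0, 0, 0, 0, 0, 0, -1]])

```text
t: 15.65
tcp_pos: [0.6047, -0.0001, 0.1057]
tool_rot: [0.737, 0.676, -0.002, 0.001]
force: [-2.0, -8.4, 5.3]
finger_gap: 0.107
gripper_force: 60.8
```

```bash
python3 - <<'E'
from go import *
go((.6011,-.0021,.1005),-5.0); print(manip.sense()['ft_torque'])
E
```

```text
t 15.65 tcp [ 6.047e-01 -1.000e-04  1.057e-01] yaw -4.91 F [-1.98 -8.42  5.27] gap 0.107 grip 60.8 q6 -0.093
turn [-0.02  0.27  0.09] shift(tool,mm) [-2.24 -3.44  5.22]
[-1.88679185  0.26361718  0.0067114 ]
```

Request:
drive_tool(plan=[[0.001, 0.0003, 0, 0, 0, 0, -1], [0, 0, 0, 0, 0, 0, -1], [0, 0, 0, 0, 0, 0, -1], [0, 0, 0, 0, 0, 0, -1]])

```text
t: 16.05
tcp_pos: [0.6049, 0.0005, 0.1057]
tool_rot: [0.737, 0.676, -0.002, 0.001]
force: [-2.2, -10.4, 6.2]
finger_gap: 0.103
gripper_force: 60.8
```

Request:
drive_tool(plan=[[0, 0, 0.001, 0, 0, 0, -1], [0, 0, 0.001, 0, 0, 0, -1], [0, 0, 0.001, 0, 0, 0, -1], [0, 0, 0.001, 0, 0, 0, -1], [0, 0, 0.001, 0, 0, 0, -1], [0, 0, 0.001, 0, 0, 0, -1], [0, 0, 0.0008, 0, 0, 0, -1], [0, 0, 0, 0, 0, 0, -1], [0, 0, 0, 0, 0, 0, -1]])

```text
t: 16.95
tcp_pos: [0.6049, 0.0004, 0.1001]
tool_rot: [0.737, 0.676, -0.002, 0.002]
force: [-4.4, -10.1, 12.7]
finger_gap: 0.101
gripper_force: 61.8
```

```bash
python3 - <<'E'
from go import *
go((.6049,.0005,.0997),-5.0); print(manip.sense()['ft_torque'])
E
```

```text
t 16.95 tcp [6.049e-01 4.000e-04 1.001e-01] yaw -4.9 F [ -4.39 -10.13  12.68] gap 0.101 grip 61.8 q6 -0.091
turn [-0.04  0.31  0.1 ] shift(tool,mm) [ 0.09 -0.01  0.42]
[-2.05037514  0.78645135  0.03884365]
```

Request:
drive_tool(plan=[[0, 0, 0.0005, 0, 0, 0, -1], [0, 0, 0, 0, 0, 5, -1], [0, 0, 0, 0, 0, 8, -1], [0, 0, 0, 0, 0, 8, -1], [0, 0, 0, 0, 0, 8, -1], [0, 0, 0, 0, 0, 0, -1]])

```text
t: 17.55
tcp_pos: [0.6053, 0.0001, 0.0998]
tool_rot: [0.883, 0.469, -0.002, 0.003]
force: [-3.8, -10.3, 13.5]
finger_gap: 0.101
gripper_force: 61.9
```

Request:
drive_tool(plan=[[0, 0, 0, 0, 0, 8.5, -1], [0, 0, 0, 0, 0, 8.5, -1], [0, 0, 0, 0, 0, 8.5, -1], [0, 0, 0, 0, 0, 8.5, -1], [0, 0, 0, 0, 0, 8.5, -1], [0, 0, 0, 0, 0, 8.5, -1], [0, 0, 0, 0, 0, 8.5, -1], [0, 0, 0, 0, 0, 1.5, -1], [0, 0, 0, 0, 0, 0, -1], [0, 0, 0, 0, 0, 0, -1]])

```text
t: 18.55
tcp_pos: [0.6055, -0.0006, 0.0999]
tool_rot: [0.999, -0.042, 0.0, 0.004]
force: [-3.0, -13.0, 13.1]
finger_gap: 0.106
gripper_force: 61.9
```

```bash
python3 - <<'E'
from go import *
go((.6049,.0005,.0997),-95.0); print(manip.sense()['ft_torque'])
E
```

```text
t 18.55 tcp [ 6.055e-01 -6.000e-04  9.990e-02] yaw -94.86 F [ -3.04 -13.02  13.1 ] gap 0.106 grip 61.9 q6 1.48
turn [ 0.41 -0.04  0.14] shift(tool,mm) [-0.66 -1.08  0.21]
[-2.54664934  0.77411478 -0.04500907]
```

Request:
drive_tool(plan=[[0, 0.0005, 0, 0, 0, 0, -1], [0, 0, -0.001, 0, 0, 0, -1], [0, 0, -0.001, 0, 0, 0, -1], [0, 0, -0.0008, 0, 0, 0, -1], [0, 0, 0, 0, 0, 0, -1], [0, 0, 0, 0, 0, 0, -1]])

```text
t: 19.15
tcp_pos: [0.6054, -0.0007, 0.1017]
tool_rot: [0.999, -0.043, 0.0, 0.003]
force: [-2.2, -11.6, 7.6]
finger_gap: 0.102
gripper_force: 60.9
```

Request:
drive_tool(plan=[[0, 0, -0.0006, 0, 0, 0, -1], [0, 0, 0, 0, 0, 0, -1], [0, 0, 0, 0, 0, 0, -1], [0, 0, 0, 0, 0, 0, -1]])

```text
t: 19.55
tcp_pos: [0.6053, -0.0007, 0.1017]
tool_rot: [0.999, -0.043, -0.0, 0.003]
force: [-1.0, -11.6, 5.2]
finger_gap: 0.104
gripper_force: 60.5
```

Request:
drive_tool(plan=[[0, 0, -0.0006, 0, 0, 0, -1], [0, 0.0005, 0, 0, 0, 0, -1], [0, 0.0005, 0, 0, 0, 0, -1], [0, 0, 0, 0, 0, 0, -1], [0, 0, 0, 0, 0, 0, -1]])

```text
t: 20.05
tcp_pos: [0.6053, -0.0009, 0.1018]
tool_rot: [0.999, -0.043, -0.0, 0.002]
force: [-0.2, -9.5, 1.9]
finger_gap: 0.102
gripper_force: 60.3
```

Request:
drive_tool(plan=[[0, 0.0005, 0, 0, 0, 0, -1], [0, 0.0005, 0, 0, 0, 0, -1], [0, 0, 0, 0, 0, 0, -1], [0, 0, 0, 0, 0, 0, -1]])

```text
t: 20.45
tcp_pos: [0.6052, -0.0011, 0.1017]
tool_rot: [0.999, -0.043, -0.0, 0.002]
force: [0.3, -7.8, 1.8]
finger_gap: 0.1
gripper_force: 60.3
```

Request:
drive_tool(plan=[[0, 0.0005, 0, 0, 0, 0, -1], [0, 0.0005, 0, 0, 0, 0, -1], [0, 0.0005, 0, 0, 0, 0, -1], [0, 0, 0, 0, 0, 0, -1], [0, 0, 0, 0, 0, 0, -1]])

```text
t: 20.95
tcp_pos: [0.6052, -0.0014, 0.1018]
tool_rot: [0.999, -0.043, 0.0, 0.001]
force: [0.6, -6.0, 1.6]
finger_gap: 0.104
gripper_force: 60.0
```

Request:
drive_tool(plan=[[0, 0.0005, 0, 0, 0, 0, -1], [0, 0.0005, 0, 0, 0, 0, -1], [0, 0, 0, 0, 0, 0, -1], [0, 0, 0, 0, 0, 0, -1]])

```text
t: 21.35
tcp_pos: [0.6051, -0.0015, 0.1018]
tool_rot: [0.999, -0.044, 0.0, 0.0]
force: [2.7, -4.0, -1.1]
finger_gap: 0.105
gripper_force: 59.7
```

```bash
python3 - <<'E'
from go import *
go((.6049,.0005,.0997),-95.0); print(manip.sense()['ft_torque'])
E
```

```text
t 21.35 tcp [ 0.6051 -0.0015  0.1018] yaw -95.01 F [ 2.74 -4.04 -1.12] gap 0.105 grip 59.7 q6 1.471
turn [ 0.01 -0.02 -0.01] shift(tool,mm) [-0.36 -1.98  2.09]
[-0.89080845 -0.35014525  0.0269091 ]
```

Request:
drive_tool(plan=[[0, 0, 0, 0, 0, 0, -0.6], [0, 0, 0, 0, 0, 0, -0.4], [0, 0, 0, 0, 0, 0, -0.2], [0, 0, 0, 0, 0, 0, -0.2], [0, 0, 0, 0, 0, 0, -0.2]])

```text
t: 21.85
tcp_pos: [0.6047, -0.0011, 0.1021]
tool_rot: [0.999, -0.044, -0.0, -0.0]
force: [0.6, 0.4, 0.4]
finger_gap: 0.403
gripper_force: 0.0
```

Request:
drive_tool(plan=[[0, 0, -0.01, 0, 0, 0, -0.2], [0, 0, -0.02, 0, 0, 0, -0.2], [0, 0, -0.03, 0, 0, 0, -0.2], [0, 0, -0.03, 0, 0, 0, -0.2], [0, 0, -0.03, 0, 0, 0, -0.2], [0.03, 0, -0.03, 0, 0, 0, -0.2], [0.04, 0, 0, 0, 0, 0, -0.2], [0.04, 0, 0, 0, 0, 0, -0.2]])

```text
t: 22.65
tcp_pos: [0.7161, -0.0111, 0.2556]
tool_rot: [0.999, -0.044, 0.002, 0.0]
force: [0.2, 0.0, 0.5]
finger_gap: 0.402
gripper_force: 0.0
```

Request:
drive_tool(plan=[[0, 0.04, -0.01, 0, 0, 0, -0.2], [0, 0.04, -0.01, 0, 0, 0, -0.2], [0, 0.04, -0.01, 0, 0, 0, -0.2], [0, 0.04, 0, 0, 0, 0, -0.2], [0, 0.04, 0, 0, 0, 0, -0.2], [0, 0.04, 0, 0, 0, 0, -0.2], [0, 0.04, 0, 0, 0, 0, -0.2], [0, 0, 0, 0, 0, 0, -0.2]])

```text
t: 23.45
tcp_pos: [0.6886, -0.2965, 0.2825]
tool_rot: [0.999, -0.047, 0.0, 0.002]
force: [0.2, 0.5, -0.1]
finger_gap: 0.404
gripper_force: 0.0
```

```bash
python3 - <<'E'
from meas import *
print(manip.sense()['tcp_pos'].round(3))
s=snap('top'); print('trem',rect(s,mask(s,(75,100,40),(100,255,255),(225,160,300,225)),.075))
C=np.array([.6060,.0231]);a=np.radians(85.0);Y=np.array([np.cos(a),np.sin(a)]);X=np.array([Y[1],-Y[0]])
P=cloud(s).reshape(-1,3);b=np.c_[(P[:,:2]-C)@X,(P[:,:2]-C)@Y,P[:,2]]
q=b[(abs(b[:,0])<.03)&(b[:,1]>-.08)&(b[:,1]<.005)&(b[:,2]>.09)&(b[:,2]<.14)]*1000; print('wing',len(q),q.mean(0).round(1),q.min(0).round(1),q.max(0).round(1))
q=b[(abs(b[:,0])<.028)&(b[:,1]>.04)&(b[:,1]<.1)&(b[:,2]>.06)&(b[:,2]<.0705)]; print('stop',np.percentile(q[:,1]*1000,[1,5]).round(1))
t=snap('side'); 
A=cv2.resize(s['image'][150:230,220:320],(500,400),interpolation=cv2.INTER_CUBIC);B=cv2.resize(t['image'][150:270,240:315],(250,400),interpolation=cv2.INTER_CUBIC)
cv2.imwrite('pics/f.png',np.hstack([A,B])[...,::-1])
E
```

```text
[ 0.689 -0.296  0.283]
trem (606.7, 47.0, 63.6, 114.0, np.float32(176.05))
wing 47 [  1.4 -26.6 110.1] [-11.8 -33.6  91.2] [ 16.3 -20.4 117.2]
stop [51.6 54.5]
```

View pics/f.png

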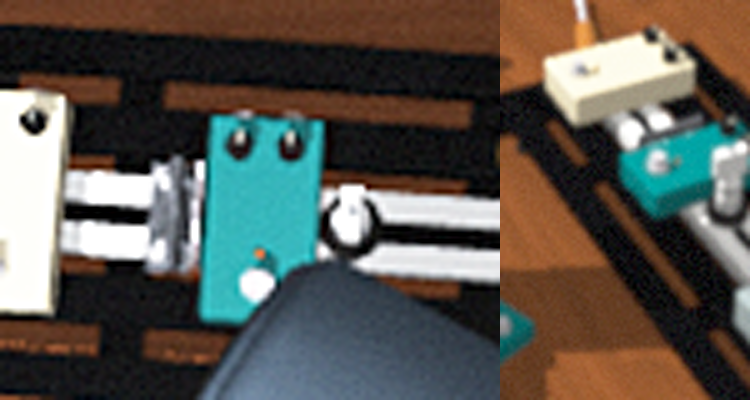

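The wing now lies across the slot at (350,215), with the foot against the pedal. There is a light strip at (197,225) between the stop and the pedal, so I'll compare pixel rows before and after.

```bash
python3 - <<'E'
from meas import *
s0=dict(np.load('top0.npz')); s=snap('top')
for v in (186,190,192,194,198,200):
    for t in (s0,s): print(v,t['image'][v,246:270].mean(1).astype(int))
P0,P=cloud(s0),cloud(s)
for v in (187,194): print((P0[v,246:270,2]*1000).round(),'\n',(P[v,246:270,2]*1000).round())
t0=dict(np.load('side0.npz'));t=snap('side')
print(onplane(s,[(258,190),(261,190)],.069).round(4))
A=[cv2.resize(q['image'][170:215,260:320],(390,290),interpolation=cv2.INTER_CUBIC) for q in(t0,t)]
cv2.imwrite('pics/f2.png',np.hstack(A)[...,::-1])
E
```

```text
186 [255 255 255 255 254 200 231 183  90  81  72  88  82 158 179  26 152 225
 217 200 172 139  73 100]
186 [255 255 255 255 244 214 255 255 164 102  98 159 155 200 180  70 140 144
 139 140 140 137 141 140]
190 [255 255 255 255 204 145 154 132  93  76  67  81 145 232 193  56 208 254
 246 246 239 157  76  96]
190 [255 255 255 255 196 129 135 139 152 114  50  72 196 229  58  94 148 143
 144 139 142 141 137 142]
192 [  0   0   0  51 131 158 134 107  97  92  71  96  83 126 134  26  76  98
  93 118 129 101  91  98]
192 [  0   0   0  48 117 150 126 124 161 132  55  73 182 202  38  97 147 147
 140 136 141 138 146 141]
194 [  0   0   0 101 178 152 138  96  84  69  84  85  58 114 121  12   9  16
   9   7  25  75 104 102]
194 [  0   0   0  90 159 138 126 120 129  90  69  55 246 255  23 109 150 145
 145 139 142 139 143 141]
198 [255 255 255 240 146 194 178 101  77  74  80  86 158 163  25 182 251 239
 239 250 213  65  96  95]
198 [255 255 255 231 147 240 251 156 108  74 106 109 228 235  71 133 145 144
 142 146 144 138 142 143]
200 [255 255 255 248 255 255 225  92  76  66  76  77 187 198   8 188 253 243
 244 236 159  76  98  98]
200 [255 255 255 241 254 255 255 170 105  45 104 179 210 160  74 142 144 142
 145 143 143 139 140 144]
[43. 46. 44. 44. 47. 49. 49. 58. 70. 73. 64. 63. 70. 65. 69. 65. 61. 39.
 47. 44. 45. 42. 77. 73.] 
 [46. 42. 47. 50. 49. 52. 48. 57. 68. 72. 66. 68. 61. 61. 71. 66. 71. 71.
 75. 76. 74. 75. 72. 81.]
[27. 28. 32. 31. 52. 44. 48. 42. 74. 73. 48. 52. 48. 28. 68. 69. 30. 25.
 28. 30. 30. 71. 74. 76.] 
 [33. 30. 33. 30. 53. 48. 48. 50. 70. 76. 49. 55. 53. 71. 69. 71. 79. 77.
 75. 78. 75. 75. 75. 76.]
[[0.6184 0.0845 0.069 ]
 [0.6182 0.0763 0.069 ]]
```

View pics/f2.png

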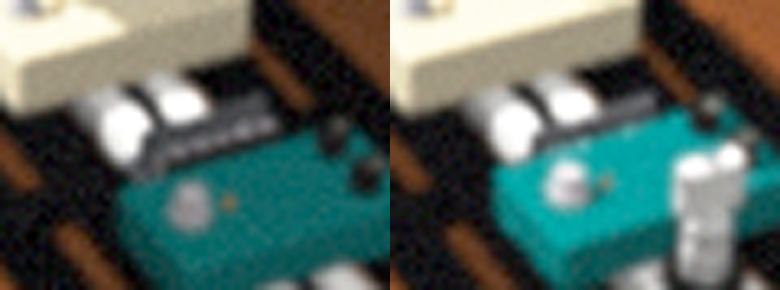

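The light strip is the stop plate itself. Its dark rubber face moved from pixel 261 to 260 and now touches the pedal directly, so the spring is about half squeezed. Handing in.

```bash
python3 -c "
from station import manip
print(manip.sign_off())"
```

```text
the job is handed in; nothing more can be done
None
```

The job is handed in; no verdict came back. In the last pictures the tremolo pedal was against the end stop with the spring about half squeezed, the post was locked with its wing across the slot, and the gripper was clear; I did not measure the final clamp force directly.

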